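# Tuck the spice box's lid beneath its lip

### The arm

A 6-joint arm with a two-finger parallel gripper is mounted at the origin on the work surface. World frame = base frame: x ahead of the robot, y to its left, z up, the work surface at z = 0. Lengths are in m, angles in rad, forces in N, time in s.
With the tool pointing down it reaches from about 0.325 to 1 m from the base axis. Payload 5.1 kg.
Tool frame: the origin (TCP) lies at the very end of the fingers, on their centre line; the grasp point (between the pads) lies robot.pinch_z behind it (robot.pinch_z is the distance from the TCP to the grasp point, in m); z points along the fingers, y is the line along which they close (so a half turn about z gives the same grasp; the last joint's range is limited). The gripper opens to 85 mm and grips with 20 to 120 N. Pads are 22 mm wide; open, the fingers measure 114 mm over their backs; the gripper's body (76 mm by 85 mm) begins 54 mm behind the grasp point. The pads swing forward as they close: fully open they stand 13 mm farther back than shut.
Start: joints at [-1.234, 0.124, 1.65, -0, 1.367, -0.083], TCP at [0.265, -0.594, 0.231] pointing down, gripper open.
Joint ranges: [-2.61, 2.61], [-1.02, 2.33], [0.03, 2.71], [-1.35, 4.49], [0.32, 2.68], [-2.91, 2.91]. Speed limits (rad/s): [2.57, 2.57, 3.14, 3.14, 3.14, 3.14].

### API

Orientations are given as a unit quaternion [x, y, z, w].
In Python, from workcell import robot, kin, imaging, sign_off gives the robot as it stands. Calls block until the motion is done:
- robot.move_pose(position, orientation): joint-space move of the TCP to a pose.
- robot.move_linear(position, attitude=None, velocity=0.15, stop_force=None): straight line of the TCP; attitude=None keeps the orientation; velocity is the mean speed in m/s. With stop_force (N) it stops when the force on the tool has changed by that much, and returns True; else False.
- robot.set_joints(angles): joint-space move.
- robot.let_go() and robot.grasp(squeeze=None): open the fingers fully, or close them until they stop; squeeze is the grip in N (None keeps the last).
- robot.pause(seconds).
- kin.inverse_kinematics(position, orientation): joint angles nearest the present ones, or None.
- imaging.read_camera(name): name is "scene" or "top"; returns the picture (420x560x3 uint8, blue, green, red); there is no depth.
- imaging.camera_params(name): a dict with "K" (3x3 intrinsics, pixels), "k1" (the pictures are not rectified: a ray, as slopes to the right and down, at radius r is drawn at 1 + k1 r^2 times it, then the intrinsics apply), "world_to_cam" (4x4, takes a point from world to camera coordinates). Camera axes: x right, y down, z forward; pixel columns grow to the right and rows downward; lengths in m; the calibration is good to about 2 mm. A picture is of the moment at which its call begins. camera_params takes no time and is no camera call.
A pose or a line that the arm cannot do raises robot.IKError and nothing moves.
- sign_off(): hands the job in; it is judged then, once.
Readings, each from a call of its own:
- robot.current_t(): time.
- robot.current_qpos(): joint angles.
- robot.current_joint_vel(): joint speeds.
- robot.current_joint_torque(): joint torques, N m.
- robot.current_position(): TCP position.
- robot.current_ee_rot(): TCP orientation.
- robot.current_ft_force(): force on the tool from outside, world axes, zero at the start.
- robot.current_torque(): the same for the moment, N m.
- robot.current_finger_gap(): opening from 0.0 (shut) to 1.0 (fully open).
- robot.current_grasp_force(): force on a finger pad.
Only numpy, scipy, OpenCV 4.12 (cv2) and the standard library are available. Lean on these libraries where they do the work, as an engineer would, in place of code of your own. Each camera call takes 0.05 s, during which the arm holds its last target. There are 200 camera calls.

### The job

The sprung lid of the red spice box stands open. With the fingertips, fold it over and, while pressing it down, push its yellow rib towards the far side until the lid's free edge is tucked well beneath the cream-white retaining lip, so that it stays shut once you have let go. Only push and press: never lift or tip the box, leave it about where it stands, and do not disturb the ladle or the gas lighter.

Things in the scene. Friction and masses are not known exactly. Their poses are not given: they have to be found in the camera images.
- spice_box: red plastic spice box, loose on the bench, about 1.5 kg, 170 mm long (its x) by 116 mm wide (its y), rim 58 mm high; origin at the centre of its underside, z up. Its lid is hinged on the -x side: the hinge line runs along y at x = -80 mm, z = 62 mm. On the +x side a fixed cream-white retaining lip bridges the full width: it spans x = 65 to 85 mm, its underside is 68 mm and its top 73 mm above the bench.
- lid (a joint): lid angle, rad: 0 = folded down level on the box, 1.57 = upright, more leans back over the -x side (stop at 2.1). A spring drives it open: unless it is held or tucked it rises again to about 1.2 rad; it takes about 1 to 2 N, at 85 mm from the hinge line, to hold it down.
- lid_slide (a joint): how far the lid panel has been slid outward in its own plane, away from the hinge line, m: 0 = drawn back (the start), 0.016 = fully out. It slides with about 0.8 N of friction and stays where it is left. Drawn back, the lid folds down clear of the lip by 5 mm; slid out while folded down, its edge goes up to 11 mm beneath the lip. Slid out too early, the edge lands on top of the lip and the lid cannot close.
- lid_edge (a point): middle of the lid's free edge, half-way through its thickness. The lid is a red panel 100 mm wide and 4 mm thick, its middle plane passes through the hinge line, and with lid_slide 0 it reaches from 8 to 140 mm from that line. When it is folded down its outer face is up, 64 mm above the bench, which leaves 4 mm below the lip.
- lid_rib (a point): foot of the yellow push rib on the lid's outer face, at the middle of the rib's hinge-side face, 105 mm from the hinge line with lid_slide 0. The rib is 80 mm long along the lid's width, 6 mm thick and 10 mm high. Pushing this hinge-side face away from the hinge slides the lid out.
- lip (a point): middle of the lip's inner edge, on its underside (68 mm above the bench); the lip runs on from here for 20 mm in the box's +x.
- ladle: stainless steel ladle lying beside the box, 300 mm long, up to 37 mm high, bowl 72 mm across at its +x end; origin near its middle, on the bench. Not to be disturbed.
- lighter: orange piezo gas lighter lying beside the box, 220 mm long along its x, 26 mm wide, 22 mm high; origin near its middle, on the bench. Not to be disturbed.
Not all that is in view belongs to the job. What is shaped like the spice_box but black, green or purple is not meant.

How it is judged:
On the way, in this order (a step that is already met when the one before it is completed fails the run):
1. the lid is folded over towards the lip (value of joint lid below 0.35 rad).
2. the lid's edge is beneath the lip (value of joint lid below 0.06 rad and x of lid_edge in the frame of spice_box above 0.07 m and z of lid_edge in the frame of spice_box below 0.068 m), for 0.1 s.
At the end, for the whole second after the job is handed in: the lid lies folded down (below 0.06 rad) with its free edge at least 5 mm beneath the lip, staying so by itself; the box stands level, at rest, within 60 mm of where it stood; ladle and lighter within 30 mm of where they lay (all of step 2 and value of joint lid_slide above 0.009 m and angle between spice_box's own z axis and vertical below 0.05 rad and distance of spice_box from where it was at the start of the episode below 0.06 m and linear speed of spice_box below 0.01 m/s and distance of each of ladle, lighter from where it was at the start of the episode below 0.03 m); the robot touches nothing.
It fails at once if the spice box is lifted or tipped (height (world z) of spice_box above 0.012 m or angle between spice_box's own z axis and vertical above 0.15 rad).
It fails at once if the spice box is shoved more than 60 mm from its place (distance of spice_box from where it was at the start of the episode above 0.06 m).
It fails at once if the ladle or the lighter is moved or lifted more than 30 mm (distance of any of ladle, lighter from where it was at the start of the episode above 0.03 m).
It also fails if it takes over 40 s, if anything falls off the work surface, if the arm or the gripper's body presses on something with over 40 N, if the wrist force passes 120 N, or if a joint passes its speed limit or range.

## Working session

There is one attempt and no reset: what is moved stays moved. The work goes in short steps, each a Python script; the robot and the scene stay as the last script left them, time stands still between calls to the robot, and variables do not carry over. Pictures are saved under pics/ and viewed, at most 10 in all, crops included, and the job is handed in when it is done.

```bash
ls; mkdir -p pics
python3 - <<'E'
from workcell import robot, kin, imaging
import cv2
for n in("scene","top"):
    cv2.imwrite(f"pics/{n}0.png",imaging.read_camera(n)); print(n,imaging.camera_params(n))
print(robot.pinch_z,robot.current_t(),robot.current_ee_rot())
E
```

```text
pics
scene {'K': array([[388.87614217,   0.        , 277.21964434],
       [  0.        , 388.87614217, 202.9592643 ],
       [  0.        ,   0.        ,   1.        ]]), 'k1': -0.07201087944300456, 'world_to_cam': array([[-0.66693319,  0.74511246, -0.00274675,  0.4682371 ],
       [ 0.63639789,  0.56770016, -0.5222205 , -0.20654863],
       [-0.38755367, -0.3500342 , -0.85280608,  1.31336646],
       [ 0.        ,  0.        ,  0.        ,  1.        ]])}
top {'K': array([[520.41460185,   0.        , 285.11447521],
       [  0.        , 520.41460185, 208.71044901],
       [  0.        ,   0.        ,   1.        ]]), 'k1': -0.16448360241956927, 'world_to_cam': array([[-0.01863323, -0.99973025, -0.01386457, -0.13409964],
       [-0.99504338,  0.01989708, -0.09743091,  0.52728536],
       [ 0.09768049,  0.0119804 , -0.99514571,  1.35793515],
       [ 0.        ,  0.        ,  0.        ,  1.        ]])}
0.0187 0.1 [ 9.78047462e-01  2.08380182e-01 -1.18652685e-04 -9.20787185e-04]
```

View pics/scene0.png

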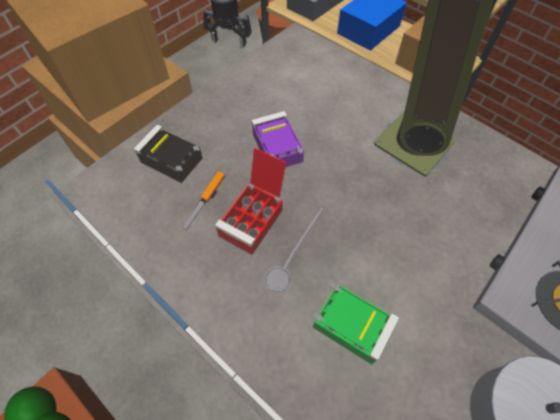

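View pics/top0.png

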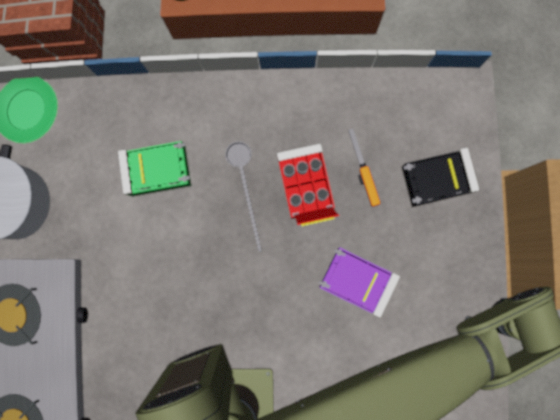

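The red box is at about (307,185) in the top view. Its lip is at the far end (300,153) and the open lid at (318,215). The ladle lies to its left and the lighter to its right. I'll enlarge both views.

```bash
python3 - <<'E'
import cv2,numpy as np
a=cv2.imread("pics/top0.png")[135:235,260:360]; b=cv2.imread("pics/scene0.png")[145:255,205:300]
cv2.imwrite("pics/ctop.png",cv2.resize(a,None,fx=6,fy=6,interpolation=cv2.INTER_CUBIC))
cv2.imwrite("pics/cscene.png",cv2.resize(b,None,fx=5,fy=5,interpolation=cv2.INTER_CUBIC))
E
cat > h.py <<'E'
import numpy as np, cv2
from workcell import robot, kin, imaging
def ray(cam,uv):
    p=imaging.camera_params(cam);K=p["K"];T=p["world_to_cam"]
    d=(np.array(uv,float)-K[:2,2])/K[0,0]; s=d.copy()
    for _ in range(20): s=d/(1+p["k1"]*(s@s))
    R=T[:3,:3]; return -R.T@T[:3,3], R.T@np.r_[s,1]
def at_z(cam,uv,z):
    c,r=ray(cam,uv); return c+r*(z-c[2])/r[2]
def proj(cam,P):
    p=imaging.camera_params(cam);T=p["world_to_cam"]
    q=T[:3,:3]@np.array(P,float)+T[:3,3]; s=q[:2]/q[2]
    return p["K"][:2,2]+p["K"][0,0]*s*(1+p["k1"]*(s@s))
E
```

```text
(no output)
```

View pics/ctop.png

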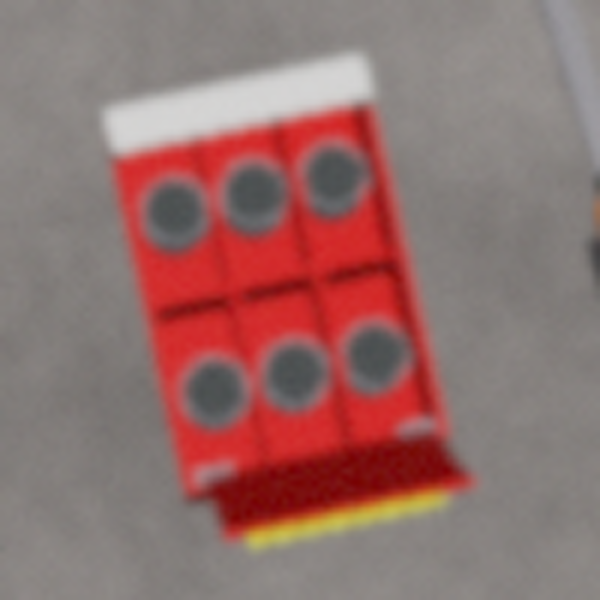

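View pics/cscene.png

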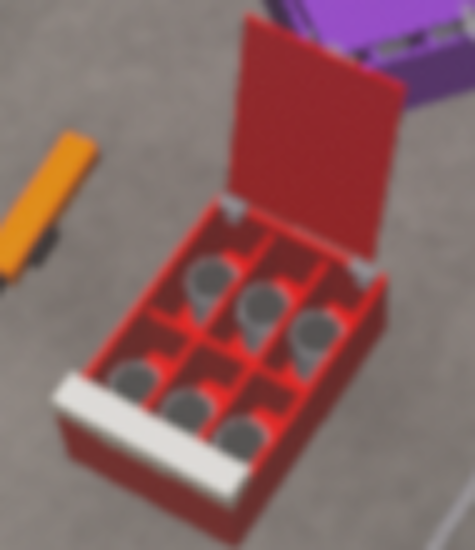

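The top crop shows the lip's corners at (102,108), (365,52), (375,100) and (118,155). The hinge-end rim corners are at (188,497) and (445,430), and the lid's free edge runs from (228,535) to (475,485). The scene crop puts that free edge between (248,15) and (405,85).

Run:
```python
from h import *
from scipy.optimize import least_squares
t=lambda x,y:(np.array([x,y])+.5)/6-.5+[260,135]
s=lambda x,y:(np.array([x,y])+.5)/5-.5+[205,145]
# box frame: y left(+y) ; top image left = +y world
obs=[("top",t(102,108),(.085,.058,.073)),("top",t(365,52),(.085,-.058,.073)),("top",t(375,100),(.065,-.058,.073)),("top",t(118,155),(.065,.058,.073)),
("top",t(188,497),(-.085,.058,.058)),
("scene",s(52,398),(.085,-.058,.073)),("scene",s(72,373),(.065,-.058,.073)),("scene",s(235,503),(.085,.058,.073)),("scene",s(252,470),(.065,.058,.073)),("scene",s(238,545),(.085,.058,0)),("scene",s(385,275),(-.085,.058,.058))]
lid=[("top",t(228,535),.05),("top",t(475,485),-.05),("scene",s(248,15),-.05),("scene",s(405,85),.05)]
def f(p,full=False):
    x,y,a,th=p;c,si=np.cos(a),np.sin(a)
    W=lambda q:[x+c*q[0]-si*q[1],y+si*q[0]+c*q[1],q[2]]
    r=[proj(cam,W(q))-uv for cam,uv,q in obs]
    r+=[proj(cam,W((-.08+.14*np.cos(th),yy,.062+.14*np.sin(th))))-uv for cam,uv,yy in lid]
    return np.array(r) if full else np.ravel(r)
r=least_squares(f,[.55,-.17,0,1.6],loss="soft_l1")
print(r.x);print(f(r.x,True).round(1))
print("lighter",at_z("top",(351,130),.01),at_z("top",(376,205),.01),"ladle",at_z("top",(260,250),.01),at_z("top",(238,155),.03))
```

```text
[ 0.59475799 -0.19975391  0.20120681  1.82882974]
[[ 0.2  0.1]
 [-0.1 -0.2]
 [-0.  -0.8]
 [-0.8 -0.3]
 [ 0.2 -0.6]
 [ 0.3 -0.1]
 [ 0.4 -0.6]
 [-0.7 -1.8]
 [-0.1 -1. ]
 [ 0.3  1. ]
 [ 1.   0.1]
 [-0.3  0.3]
 [ 0.5 -0.8]
 [-0.1 -0.6]
 [ 0.6  0.2]]
lighter [ 0.73903395 -0.3285658   0.01      ] [ 0.53119948 -0.38914467  0.01      ] ladle [ 0.41662167 -0.07495372  0.01      ] [ 0.67154542 -0.02048838  0.03      ]
```

The fit is consistent: box at (0.595, -0.200), yaw 0.201 rad, lid at 1.83 rad, residuals about 1 px. Next I fold the lid from behind with closed fingers, letting the contact point drift slightly towards the hinge so the panel stays drawn back.

```bash
cat >> h.py <<'E'
B=np.array([.5948,-.1998]);A=.2012;Q=[np.cos(A/2),np.sin(A/2),0,0]
def W(x,z,y=0):  # box-frame position of fingertip's front(+x) bottom edge -> TCP world
    x=x-.011; return [B[0]+np.cos(A)*x-np.sin(A)*y,B[1]+np.sin(A)*x+np.cos(A)*y,z]
def inbox():
    p=np.array(robot.current_position());d=p[:2]-B
    return round(np.cos(A)*d[0]+np.sin(A)*d[1]+.011,4),round(p[2],4)
def arc(th,r): return W(-.08+r*np.cos(th)-.002*np.sin(th),.062+r*np.sin(th)+.002*np.cos(th))
E
python3 - <<'E'
from h import *
robot.grasp(20)
robot.move_pose(W(-.17,.30),Q)
robot.move_linear(W(-.155,.15),velocity=.2)
print(robot.current_t(),robot.current_finger_gap(),robot.current_ft_force())
ths=np.linspace(1.57,.06,13)
for th,r in zip(ths,np.linspace(.088,.075,13)):
    s=robot.move_linear(arc(th,r),velocity=.08,stop_force=12)
    print(round(th,2),s,inbox(),np.round(robot.current_ft_force(),1))
    if s: break
cv2.imwrite("pics/t1.png",cv2.resize(imaging.read_camera("top")[120:250,240:390],None,fx=4,fy=4))
s=imaging.read_camera("scene")[135:265,195:325]; cv2.imwrite("pics/s1.png",cv2.resize(s,None,fx=4,fy=4))
print(robot.current_t())
E
```

```text
3.2333 -0.0017746607808467056 [-0.41812142 -0.15452376  0.72995419]
1.57 False (np.float64(-0.0822), np.float64(0.1498)) [-0.2  0.6 -0.4]
1.44 False (np.float64(-0.0707), np.float64(0.1484)) [-0.3  0.5 -0.9]
1.32 False (np.float64(-0.0603), np.float64(0.1454)) [-0.7 -1.1  0.1]
1.19 False (np.float64(-0.0504), np.float64(0.1411)) [-0.4  0.3  0.3]
1.07 False (np.float64(-0.0413), np.float64(0.1358)) [-0.5  0.2  0.3]
0.94 False (np.float64(-0.033), np.float64(0.1295)) [-0.   0.6 -1. ]
0.82 False (np.float64(-0.0256), np.float64(0.1221)) [-0.8 -0.1 -0.1]
0.69 False (np.float64(-0.0193), np.float64(0.114)) [-1.1 -0.1 -0.6]
0.56 False (np.float64(-0.0141), np.float64(0.1053)) [-0.5 -0.5  0.1]
0.44 False (np.float64(-0.0101), np.float64(0.0962)) [-0.5  0.2 -0.2]
0.31 False (np.float64(-0.0074), np.float64(0.0868)) [-1.  -0.4 -0.5]
0.19 False (np.float64(-0.0058), np.float64(0.0773)) [-0.5  0.2  1.6]
0.06 False (np.float64(-0.0056), np.float64(0.0678)) [-0.9  1.3  1.5]
7.75
```

View pics/s1.png

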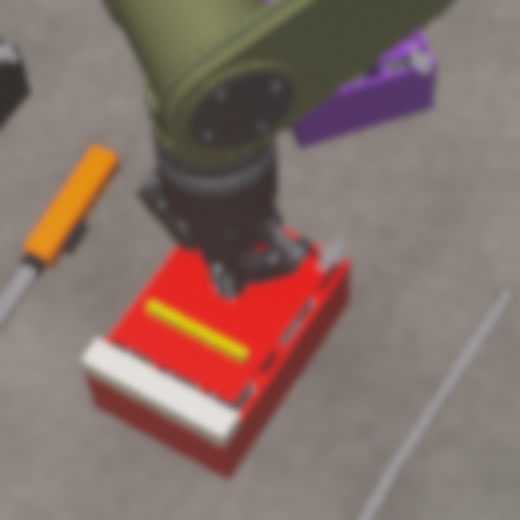

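The lid is folded down with its edge just short of the lip, and the yellow rib lies ahead of the fingertip. Now I press and push the rib outward.

Run:
```python
from h import *
x,z=inbox()
print(robot.move_linear(W(x,.060),velocity=.02,stop_force=4),inbox(),np.round(robot.current_ft_force(),1))
z=inbox()[1]
for xx in (.015,.025,.032,.038,.043):
    s=robot.move_linear(W(xx,z),velocity=.03,stop_force=10)
    print(xx,s,inbox(),np.round(robot.current_ft_force(),1))
    if s: break
cv2.imwrite("pics/s2.png",cv2.resize(imaging.read_camera("scene")[135:265,195:325],None,fx=4,fy=4))
print(robot.current_t())
```

```text
True (np.float64(-0.0046), np.float64(0.064)) [-0.3  0.3  3.6]
0.015 False (np.float64(0.015), np.float64(0.0639)) [-1.5  0.   4.8]
0.025 False (np.float64(0.0255), np.float64(0.064)) [-0.  -0.1  3.5]
0.032 False (np.float64(0.0326), np.float64(0.064)) [ 0.9 -0.5  2.5]
0.038 False (np.float64(0.0385), np.float64(0.064)) [ 0.5 -0.5  2. ]
0.043 False (np.float64(0.0423), np.float64(0.0637)) [-5.8 -1.1  5.3]
10.5167
```

View pics/s2.png

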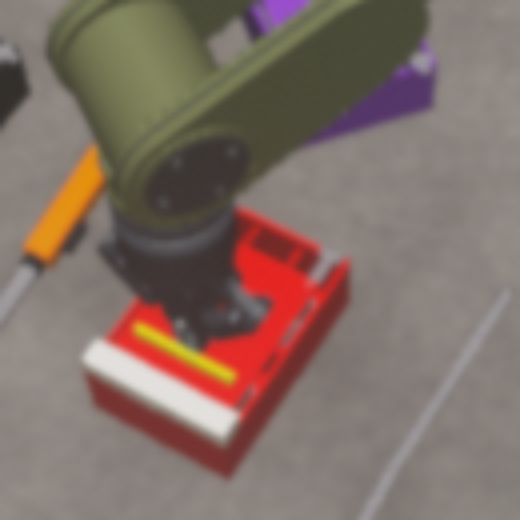

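The push force rose to about 6 N at the expected full-out position (0.041). The picture shows the edge under the lip and the box where it was. I ease off, lift straight up and check.

Run:
```python
from h import *
x,z=inbox()
robot.move_linear(W(x-.0008,z+.0005),velocity=.02)
x=inbox()[0]
robot.move_linear(W(x,z+.03),velocity=.04)
robot.move_linear(W(x,.22),velocity=.15)
robot.move_linear(W(-.17,.25),velocity=.2)
robot.pause(.5)
a=cv2.resize(imaging.read_camera("top")[135:235,260:360],(400,400)); b=cv2.resize(imaging.read_camera("scene")[145:245,205:305],(400,400))
cv2.imwrite("pics/f.png",np.hstack([a,b])); print(robot.current_t(),np.round(robot.current_ft_force(),1))
```

```text
14.4667 [ 0.4 -0.6 -0.1]
```

View pics/f.png

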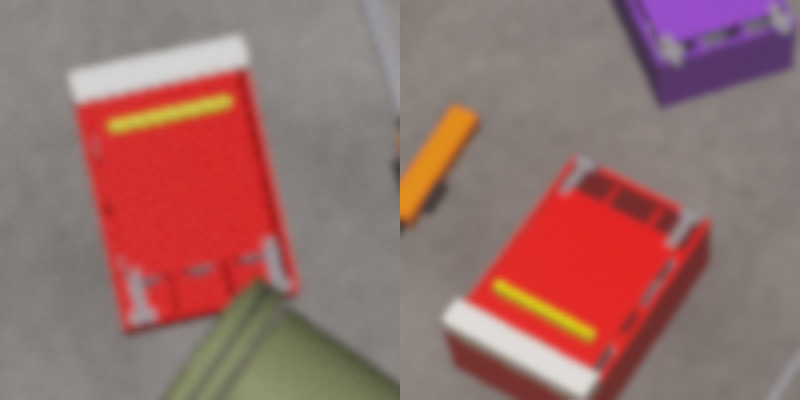

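The lid stays shut with its edge under the lip and the rib close to it (rib middle at about (170,114) in the left crop). The box has not moved. I'll check the slide distance numerically, then hand in.

Run:
```python
from h import *
from workcell import sign_off
p=at_z("top",(np.array([170,114])+.5)/4-.5+[260,135],.073)[:2]-B
sl=np.cos(A)*p[0]+np.sin(A)*p[1]-(-.08+.108); print("slide",sl)
if sl>.011: print(sign_off())
```

```text
slide 0.015620690266766879
the job is handed in; nothing more can be done
None
```

The red spice box's lid is folded down and stays shut by itself, slid out about 15.6 mm (measured from the image) so its edge is roughly 10 mm under the lip; the box, ladle and lighter look undisturbed, and the job is handed in.

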